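Make up the two painters' kits

TASK

Make up the two painting kits from the stock on the bench. In the blue-lined tray stand the blue jar on the ringed place at the brass end and the clean white mixing dish on the place at the plain end; in the red-lined tray stand the smaller dish with ochre paint in it on the place at the brass end and the small unlabelled brown bottle on the place at the plain end. Set each thing upright in the middle of its ring, let go, and leave the labelled brown bottles where they are.

Things in the scene. Friction and masses are not known exactly. Their poses are not given: they have to be found in the camera images.
- tray_blue: wooden kit tray lined in blue, 160 x 90 mm, fixed flat on the bench; origin under its centre, z up, +x along its length to the brass-capped end. Floor 6 mm above the bench, rim 9 mm (9.5 mm at the 13 mm wide brass end). Two places, each a flat white ring 62 mm across: brass-end one centred at x = +37 mm, y = 0; plain-end one at x = -37 mm, y = 0.
- tray_red: wooden kit tray lined in red, 160 x 90 mm, fixed flat on the bench; origin under its centre, z up, +x along its length to the brass-capped end. Floor 6 mm above the bench, rim 9 mm (9.5 mm at the 13 mm wide brass end). Two places, each a flat white ring 62 mm across: brass-end one centred at x = +37 mm, y = 0; plain-end one at x = -37 mm, y = 0.
- jar: blue paint jar with a white screw cap, 70 mm high; the blue body is 45 mm in diameter and 52 mm high, the cap 35 mm in diameter, about 60 g. Origin: centre of the underside; z up, round about z. Loose, upright on the bench.
- mixing_dish: the mixing dish: the wider cream-white dish, clean inside but for a few ochre drips on its rim, open, 64 mm across and 26 mm high, about 70 g; can be gripped across the outside. Origin: centre of the underside; z up, round about z. Loose, upright on the bench.
- ochre_dish: the ochre dish: the smaller cream-white dish, with ochre paint on its floor, open, 49 mm across and 20 mm high, about 60 g; can be gripped across the outside. Origin: centre of the underside; z up, round about z. Loose, upright on the bench.
- small_bottle: the small brown glass bottle without a label, black cap; 40 mm in diameter, 74 mm high, straight-sided to about 50 mm, about 110 g. Origin: centre of the underside; z up, round about z. Loose, upright on the bench.
- label_bottle: bystander, to be left alone: brown glass bottle with a cream label and black cap, 52 mm in diameter, 89 mm high. Origin: centre of the underside; z up, round about z. Loose, upright on the bench.
Not all that is in view belongs to the job. What is shaped like the ochre_dish but pink or turquoise is not meant.

How it is judged:
By the outcome, as a careful person would: the job done as asked, in the order asked, and still so for the second after the job is handed in, with the robot touching nothing.
It also fails if it takes over 122 s, if anything falls off the work surface, if the arm or the gripper's body presses on something with over 40 N, if the wrist force passes 120 N, or if a joint passes its speed limit or range.

ROBOT

A 7-joint arm with a two-finger parallel gripper is mounted at the origin on a cart in front of the work surface, level with it; the furniture and walls round the work are solid. World frame = base frame: x ahead of the robot, y to its left, z up, the work surface at z = 0. Lengths are in m, angles in rad, forces in N, time in s.
With the tool pointing down it reaches from about 0.4 to 0.875 m from the base axis. Payload 6.5 kg.
Tool frame: the origin (TCP) lies at the very end of the fingers, on their centre line; the grasp point (between the pads) lies bot.grip_point_offset behind it (bot.grip_point_offset is the distance from the TCP to the grasp point, in m); z points along the fingers, y is the line along which they close (so a half turn about z gives the same grasp; the last joint's range is limited). The gripper opens to 85 mm and grips with 20 to 120 N. Pads are 22 mm wide; open, the fingers measure 114 mm over their backs; the gripper's body (76 mm by 85 mm) begins 54 mm behind the grasp point. The pads swing forward as they close: fully open they stand 13 mm farther back than shut.
Start: joints at [1.068, 0.536, -0.004, 1.538, 0.003, 1.067, -0.071], TCP at [0.275, -0.589, 0.231] pointing down, gripper open.
Joint ranges: [-2.7, 2.7], [-0.37, 2.16], [-1.27, 1.26], [0.24, 2.4], [-1.31, 4.45], [0.19, 1.91], [-2.76, 2.76]. Speed limits (rad/s): [2.39, 2.39, 3.14, 3.14, 3.14, 3.14, 3.14].

INTERFACE

Orientations are given as a 3x3 rotation matrix whose columns are the frame's x, y, z axes.
In Python, from station import bot gives the robot as it stands. Calls block until the motion is done:
- bot.goto(position, orientation): joint-space move of the TCP to a pose.
- bot.move_straight(position, frame=None, v=0.15): straight line of the TCP; frame=None keeps the orientation; v is the mean speed in m/s.
- bot.movej(angles): joint-space move.
- bot.set_gripper(opening, effort=None): finger opening in m; effort is the grip in N (None keeps the last); returns when the fingers have stopped.
- bot.wait(seconds).
- bot.inverse_kinematics(position, orientation): joint angles nearest the present ones, or None.
- bot.get_state(): the state.
- bot.read_camera(name): name is "scene" or "top"; returns a dict with "img" (400x640x3 uint8, blue, green, red), "depth" (400x640 float32, m along the optical axis (not along the pixel's ray), 0 where there is no reading), "camera_matrix" (3x3 intrinsics, pixels), "R" (3x3) and "t" (3): a world point X has camera coordinates R X + t. Camera axes: x right, y down, z forward; pixel columns grow to the right and rows downward; lengths in m; the calibration is good to about 2 mm. A picture is of the moment at which its call begins.
A pose or a line that the arm cannot do raises bot.Unreachable and nothing moves.
- bot.close_job(): hands the job in; it is judged then, once.
The state is a dict: "clock": time; "joint_positions": joint angles; "joint_vel": joint speeds; "effort": joint torques, N m; "tool_pos": TCP position; "tcp_rot": TCP orientation; "ft_force": force on the tool from outside, world axes, zero at the start; "wrist_torque": the same for the moment, N m; "grip_width": finger opening in m; "grasp_force": force on a finger pad.
Only numpy, scipy, OpenCV 4.12 (cv2) and the standard library are available. Lean on these libraries where they do the work, as an engineer would, in place of code of your own. Each camera call takes 0.05 s, during which the arm holds its last target. There are 200 camera calls.

## Working session

There is one attempt and no reset: what is moved stays moved. The work goes in short steps, each a Python script; the robot and the scene stay as the last script left them, time stands still between calls to the robot, and variables do not carry over. Pictures are saved under pics/ and viewed, at most 14 in all, crops included, and the job is handed in when it is done.

```bash
mkdir -p pics
python3 - <<'E'
from station import bot
import cv2,numpy as np,pickle
d={n:bot.read_camera(n) for n in("scene","top")}
pickle.dump(d,open("d0.pkl","wb"))
for n in d:
    cv2.imwrite(f"pics/{n}0.png",d[n]["img"]); print(n,d[n]["camera_matrix"].tolist(),d[n]["R"].round(3).tolist(),d[n]["t"].round(3).tolist())
s=bot.get_state();print(s["clock"],s["tool_pos"],s["tcp_rot"],bot.grip_point_offset,s["grip_width"])
E
```

```text
scene [[383.4488992662329, 0.0, 322.5706354986279], [0.0, 383.4488992662329, 196.8005444700505], [0.0, 0.0, 1.0]] [[0.902, -0.432, 0.011], [-0.336, -0.718, -0.61], [0.271, 0.546, -0.793]] [-0.517, 0.235, 0.968]
top [[383.28299937701934, 0.0, 313.02487548222183], [0.0, 383.28299937701934, 201.39422411828122], [0.0, 0.0, 1.0]] [[0.027, -0.999, 0.037], [-0.995, -0.031, -0.1], [0.101, -0.034, -0.994]] [-0.016, 0.585, 0.984]
0.1 [ 0.27474139 -0.58844992  0.23049393] [[ 9.06066119e-01  4.23135465e-01 -7.52281996e-04]
 [ 4.23136123e-01 -9.06065063e-01  1.38641107e-03]
 [-9.49767414e-05 -1.57449778e-03 -9.99998756e-01]] 0.0187 0.08543756069711426
```

View pics/scene0.png

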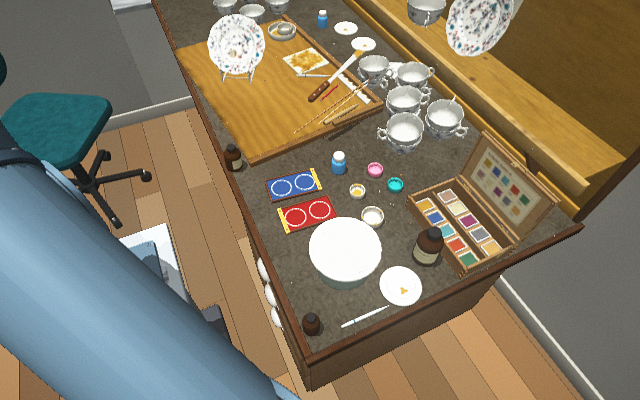

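View pics/top0.png

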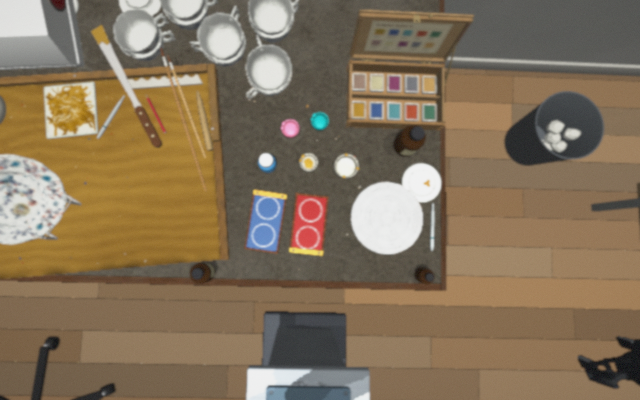

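The scene view shows the trays at (293,185) and (307,213), the jar at (339,162), the ochre dish at (357,191), the mixing dish at (372,216), and brown bottles at (233,157), (311,323) and (428,245). The top view shows the trays at (266,221) and (309,224), the jar at (266,162), the ochre dish at (309,162), the mixing dish at (346,166), and bottles at (201,272), (425,274) and (409,140).

```bash
cat > h.py <<'E'
import numpy as np,cv2,pickle
def ray(c,u,v,z):
    K,R,t=c["camera_matrix"],c["R"],c["t"]
    d=R.T@np.linalg.inv(K)@np.array([u,v,1.]);o=-R.T@t
    return o+d*(z-o[2])/d[2]
def proj(c,X):
    p=c["camera_matrix"]@(c["R"]@np.array(X,float)+c["t"]);return p[:2]/p[2]
def cloud(c):
    v,u=np.mgrid[:400,:640];K=c["camera_matrix"];z=c["depth"]
    P=np.stack([(u-K[0,2])/K[0,0]*z,(v-K[1,2])/K[1,1]*z,z],-1)
    return (P-c["t"])@c["R"]
E
python3 - <<'E'
from h import *
d=pickle.load(open("d0.pkl","rb"))
t,s=d["top"],d["scene"]
for n,c in d.items(): print(n,"cam",(-c["R"].T@c["t"]).round(3))
for n,u,v,z in[("jar",266,162,.07),("ochre",309,162,.02),("mix",346,166,.026),("bL",201,272,.074),("bR",425,274,.074),("blab",412,137,.089),("tb",266,221,.006),("tr",309,224,.006),("bowl",387,218,.1),("edgeR",445,200,0),("edgeF",330,285,0)]:
    X=ray(t,u,v,z);print(n,X.round(3),"r",np.hypot(*X[:2]).round(3),"scene px",proj(s,X).round(0), "depthpt",cloud(t)[v,u].round(3))
a=s["img"]
tiles=[cv2.resize(x,(400,300),interpolation=cv2.INTER_CUBIC) for x in (a[130:205,200:300],a[290:365,260:360],a[145:235,325:445],t["img"][140:260,240:400])]
cv2.imwrite("pics/crops.png",np.vstack([np.hstack(tiles[:2]),np.hstack(tiles[2:])]))
E
```

```text
scene cam [ 0.283 -0.583  0.916]
top cam [0.484 0.035 1.038]
jar [0.679 0.126 0.07 ] r 0.69 scene px [336. 155.] depthpt [0.679 0.125 0.072]
ochre [0.693 0.015 0.02 ] r 0.693 scene px [357. 190.] depthpt [0.696 0.015 0.007]
mix [ 0.684 -0.085  0.026] r 0.69 scene px [371. 215.] depthpt [ 0.688 -0.087  0.005]
bL [0.398 0.273 0.074] r 0.483 scene px [232. 151.] depthpt [0.4   0.269 0.091]
bR [ 0.407 -0.283  0.074] r 0.496 scene px [311. 311.] depthpt [ 0.406 -0.288  0.059]
blab [ 0.753 -0.245  0.089] r 0.792 scene px [429. 238.] depthpt [ 0.744 -0.236  0.12 ]
tb [0.531 0.125 0.006] r 0.546 scene px [293. 185.] depthpt [0.531 0.125 0.006]
tr [0.527 0.01  0.006] r 0.527 scene px [307. 213.] depthpt [0.527 0.01  0.006]
bowl [ 0.543 -0.18   0.1  ] r 0.572 scene px [344. 246.] depthpt [ 0.543 -0.18   0.099]
edgeR [ 0.604 -0.364  0.   ] r 0.705 scene px [399. 317.] depthpt [ 0.604 -0.365 -0.003]
edgeF [ 0.366 -0.051  0.   ] r 0.369 scene px [262. 252.] depthpt [ 0.366 -0.051  0.003]
```

View pics/crops.png

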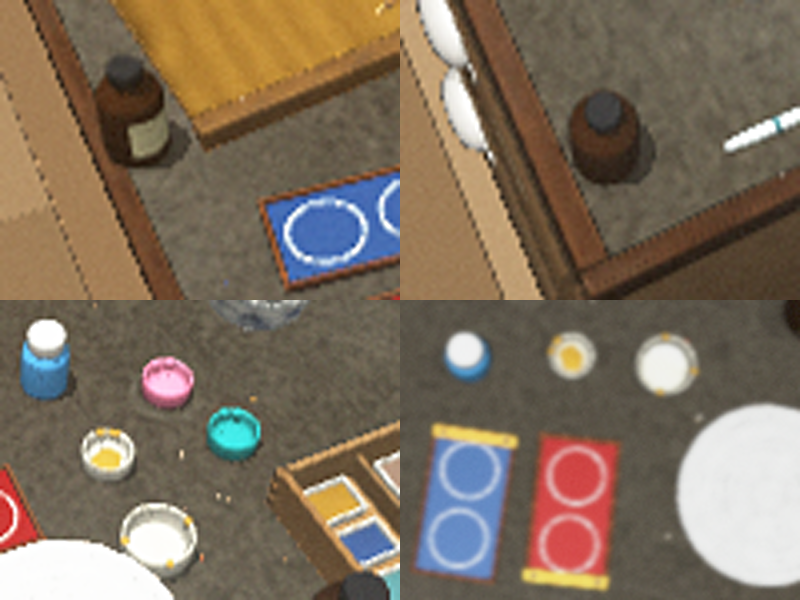

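Top-left and top-right crops: the left bottle carries a cream label, the front-right one (scene ≈ (311,323)) has none. Brass is at the far end of the blue tray and the near end of the red one; the ochre dish is at crop (108,455) and the mixing dish, with rim drips, at (160,540).

```bash
cat >> h.py <<'E'
def plane_pts(c,mask,z):
    v,u=np.nonzero(mask);K,R,t=c["camera_matrix"],c["R"],c["t"]
    d=np.linalg.inv(K)@np.stack([u,v,np.ones_like(u)]);d=(R.T@d).T;o=-R.T@t
    return (o+d*((z-o[2])/d[:,2])[:,None])[:,:2]
def enc(P): 
    (x,y),r=cv2.minEnclosingCircle(((P)*1000).astype(np.float32));return np.round([x,y,r],1)
def circ(P):
    A=np.c_[2*P,np.ones(len(P))];s=np.linalg.lstsq(A,(P**2).sum(1),rcond=None)[0]
    return np.round(np.r_[s[:2],np.sqrt(s[2]+s[0]**2+s[1]**2)]*1000,1)
def near(c,xy,r,z):
    m=np.zeros((400,640),np.uint8);a=np.linspace(0,6.28,40)
    cv2.fillPoly(m,[np.array([proj(c,[xy[0]+r*np.cos(i),xy[1]+r*np.sin(i),z]) for i in a]).round().astype(int)],1);return m>0
def rings(c):
    hsv=cv2.cvtColor(c["img"],cv2.COLOR_BGR2HSV);out={}
    for n,xy in(("blue",(.531,.125)),("red",(.527,.01))):
        m=near(c,xy,.085,.006);H,S,V=cv2.split(hsv)
        col=m&(S>110)&(V>70)&((abs(H.astype(int)-110)<15) if n=="blue" else ((H<6)|(H>172)))
        rect=cv2.minAreaRect((plane_pts(c,col,.006)*1000).astype(np.float32))
        k=np.zeros((400,640),np.uint8);k[col]=1;hull=cv2.convexHull(cv2.findNonZero(k));k=cv2.fillConvexPoly(k*0,hull,1);k=cv2.erode(k,np.ones((3,3)))
        P=plane_pts(c,(k>0)&(S<110)&(V>110),.006)
        _,l,ce=cv2.kmeans(P.astype(np.float32),2,None,(3,50,1e-6),5,0)
        out[n]=(np.round(rect[0],1),np.round(rect[1],1),[circ(P[l[:,0]==i]) for i in np.argsort(ce[:,0])])
    return out
E
python3 - <<'E'
from h import *
d=pickle.load(open("d0.pkl","rb"))
for n,c in d.items():
    print("==",n)
    for k,v in rings(c).items(): print(k,*v)
    C=cloud(c);im=c["img"].astype(int)
    for k,xy,h in[("jar",(.679,.126),.07),("ochre",(.693,.015),.02),("mix",(.684,-.085),.026),("bottle",(.407,-.283),.074),("lab",(.398,.273),.089)]:
        near_=(np.hypot(C[...,0]-xy[0],C[...,1]-xy[1])<.055)&(c["depth"]>0)
        tops=np.percentile(C[...,2][near_],99).round(3)
        rim=near_&(C[...,2]>h*.6); P=C[rim][:,:2]
        print(k,"top",tops,"enc",enc(P),"n",len(P), "bodyenc",enc(C[near_&(C[...,2]>.012)][:,:2]))
        hsv=cv2.cvtColor(c["img"],cv2.COLOR_BGR2HSV);H,S,V=cv2.split(hsv)
        if k in("ochre","mix"):
            m=near(c,xy,.045,h)&(V>110)
            Q=plane_pts(c,m,h); hull=cv2.convexHull((Q*1000).astype(np.float32))[:,0]/1000
            print("   colour rim enc",enc(Q),circ(hull))
        if k=="jar":
            m=near(c,xy,.03,.07)&(S<70)&(V>140);Q=plane_pts(c,m,.07);print("   cap",enc(Q),Q.mean(0).round(4))
        if k=="bottle":
            m=near(c,xy,.04,.074)&(V<60);Q=plane_pts(c,m,.074);print("   cap?",S[m].mean(),enc(Q))
            m=near(c,xy,.05,.03)&(V<90)&(S>60);k2=plane_pts(c,m,.0);print("   dark@0",enc(k2))
E
```

```text
== scene
blue [528.3 128.4] [ 76.2 140.4] [array([495.5, 131. ,  29.8]), array([568.9, 122.1,  29.7])]
red [533.5  10.6] [ 80.  140.8] [array([491.3,  13.3,  29.9]), array([565.5,   7.4,  29.8])]
jar top 0.072 enc [685.3 123.7  22.6] n 175 bodyenc [685.3 123.7  22.6]
   cap [683.3 121.6  22.5] [0.6837 0.1219]
ochre top 0.022 enc [695.1  16.4  26. ] n 84 bodyenc [695.1  16.4  26. ]
   colour rim enc [692.3  15.5  46.8] [693.8  14.   44.9]
mix top 0.028 enc [686.7 -86.9  33.1] n 145 bodyenc [686.7 -86.9  33.1]
   colour rim enc [683.6 -85.2  46.4] [683.6 -84.9  45.3]
bottle top 0.074 enc [ 400.4 -295.9   19.8] n 248 bodyenc [ 400.2 -296.4   20. ]
   cap? 86.32758620689656 [ 396.  -309.1   19.6]
   dark@0 [ 408.9 -273.8   50.8]
lab top 0.091 enc [417.3 275.8  46.9] n 370 bodyenc [415.3 275.5  47.4]
== top
blue [526.3 127.9] [ 74.  134.8] [array([494.1, 131.6,  29.8]), array([565.6, 123.1,  30. ])]
red [533.2   9.9] [ 82.8 140.2] [array([490.9,  13. ,  29.6]), array([564.4,   7.5,  29.7])]
jar top 0.072 enc [685.1 125.9  22.2] n 227 bodyenc [685.4 126.3  22.7]
   cap [684.6 127.2  19.8] [0.6853 0.1271]
ochre top 0.021 enc [693.9  15.9  24.6] n 92 bodyenc [693.9  15.9  24.6]
   colour rim enc [694.4  17.5  27.8] [694.4  16.7  26.5]
mix top 0.028 enc [685.1 -86.8  32.2] n 126 bodyenc [685.1 -86.8  32.2]
   colour rim enc [686.  -85.9  35.5] [686.2 -85.8  34.6]
bottle top 0.075 enc [ 399.4 -295.1   19.7] n 194 bodyenc [ 399.7 -295.    20. ]
   cap? 102.53529411764706 [ 407.6 -276.6   21.9]
   dark@0 [ 383.1 -295.3   42.5]
lab top 0.091 enc [416.  274.7  47.2] n 672 bodyenc [416.  274.7  47.2]
```

Sizes and heights match the given figures in both views (radii 22.4, 25, 32.5 and 20 mm; ring spacing 72–74 mm). I'll start with the jar.

```bash
cat > m.py <<'E'
from station import bot
from h import *
def R(yaw): 
    c,s=np.cos(yaw),np.sin(yaw);return np.array([[c,s,0],[s,-c,0],[0,0,-1.]])
def st(tag):
    s=bot.get_state();print(tag,"t%.1f"%s["clock"],s["tool_pos"].round(4),"w%.4f"%s["grip_width"],"gf%.1f"%s["grasp_force"],"F",s["ft_force"].round(1))
def pick(xy,ztcp,opening,yaw,zt=.2,effort=40):
    bot.goto([*xy,zt],R(yaw));bot.set_gripper(opening)
    bot.move_straight([*xy,ztcp+.03],R(yaw),v=.2);bot.move_straight([*xy,ztcp],R(yaw),v=.06);st("down")
    bot.set_gripper(0,effort);bot.wait(.2);st("grip")
    bot.move_straight([*xy,max(ztcp+.1,.12)],R(yaw),v=.2);st("lift")
def place(xy,ztcp,opening,yaw,zt=.13,lift=.15):
    bot.move_straight([*xy,zt],R(yaw),v=.2);st("over")
    bot.move_straight([*xy,ztcp+.02],R(yaw),v=.15);bot.move_straight([*xy,ztcp],R(yaw),v=.03);st("set")
    bot.wait(.2);bot.set_gripper(opening);bot.wait(.2);st("open")
    bot.move_straight([*xy,lift],R(yaw),v=.15)
B=-.119;D=-.077
E
python3 - <<'E'
from m import *
pick((.685,.125),.012,.070,B)
c=bot.read_camera("scene");cv2.imwrite("pics/jarheld.png",cv2.resize(c["img"][60:260,200:460],(780,600)))
E
```

```text
down t4.9 [0.685  0.125  0.0118] w0.0698 gf0.0 F [ 0.7 -1.3  0.7]
grip t5.5 [0.6857 0.1253 0.0128] w0.0430 gf41.3 F [-0.5 -0.5  4.9]
lift t6.2 [0.6839 0.1246 0.1185] w0.0432 gf40.7 F [-0.3 -0.1 -1.5]
```

View pics/jarheld.png

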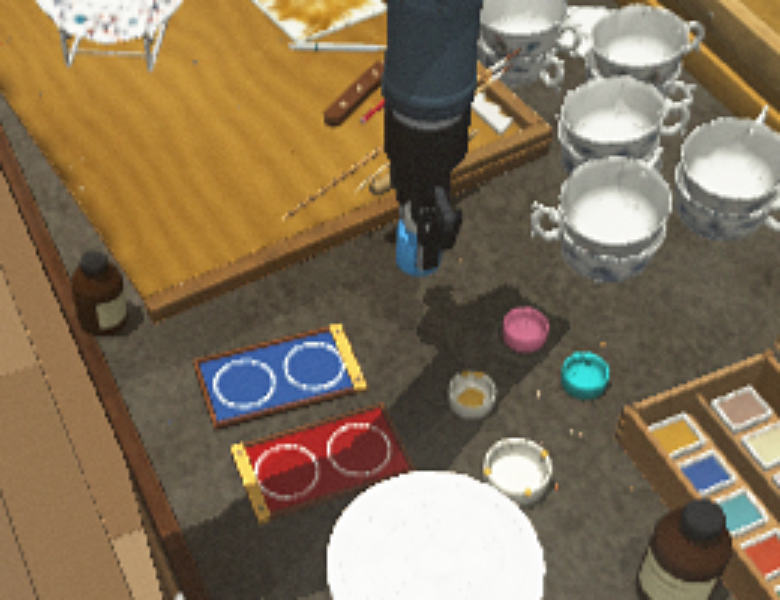

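The jar hangs upright in the gripper (crop (418,245)), clear of everything. Now to place it and fetch the mixing dish.

Run:
```python
from m import *
place((.5678,.1226),.0185,.070,B)
c=bot.read_camera("scene");C=cloud(c)
k=(np.hypot(C[...,0]-.568,C[...,1]-.1226)<.045)&(C[...,2]>.03)&(C[...,2]<.085);print("jar",enc(C[k][:,:2]),np.percentile(C[k][:,2],99))
pick((.686,-.0869),.004,.080,B)
c=bot.read_camera("scene");cv2.imwrite("pics/mixheld.png",cv2.resize(c["img"][60:260,200:460],(780,600)))
```

```text
over t6.9 [0.5687 0.1225 0.1297] w0.0432 gf40.7 F [-0.5  0.1 -0.2]
set t8.5 [0.5674 0.1225 0.0187] w0.0427 gf41.5 F [-2.6 -0.6  7. ]
open t9.3 [0.5678 0.1226 0.0184] w0.0700 gf0.0 F [ 0.3  0.1 -0.1]
jar [568.5 119.3  22.5] 0.07944458510552672
down t13.2 [ 0.686  -0.0868  0.0038] w0.0800 gf0.0 F [ 0.1 -0.1  1.2]
grip t13.8 [ 0.6866 -0.087   0.0051] w0.0613 gf43.9 F [-1.4 -1.   5.3]
lift t14.5 [ 0.6849 -0.0869  0.1187] w0.0610 gf43.6 F [-0.3  0.4 -1.2]
```

View pics/mixheld.png

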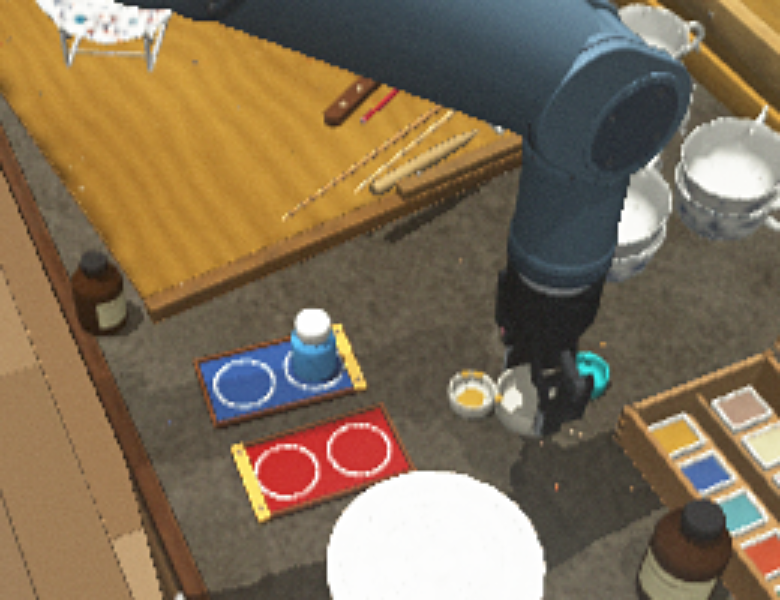

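Jar stands upright in the blue brass-end ring (crop (314,345)). The dish is held at crop (520,400); I'll check its tilt before placing it.

Run:
```python
from m import *
for n in("scene","top"):
    c=bot.read_camera(n);C=cloud(c);hsv=cv2.cvtColor(c["img"],cv2.COLOR_BGR2HSV)
    k=(np.hypot(C[...,0]-.685,C[...,1]+.087)<.05)&(C[...,2]>.09)&(C[...,2]<.17)&(hsv[...,2]>100)&(hsv[...,1]<100)
    P=C[k];print(n,len(P),P.min(0).round(3) if len(P) else 0,P.max(0).round(3) if len(P) else 0)
    if n=="scene": cv2.imwrite("pics/mixz.png",cv2.resize(c["img"][165:215,350:410],(720,600),interpolation=cv2.INTER_CUBIC))
    k=(np.hypot(C[...,0]-.568,C[...,1]-.1226)<.045)&(C[...,2]>.03)&(C[...,2]<.085);print("jar",enc(C[k][:,:2]))
```

```text
scene 273 [ 0.653 -0.124  0.115] [ 0.714 -0.048  0.165]
jar [568.5 119.3  22.3]
top 188 [ 0.653 -0.11   0.113] [ 0.686 -0.054  0.158]
jar [567.8 121.4  22.7]
```

View pics/mixz.png

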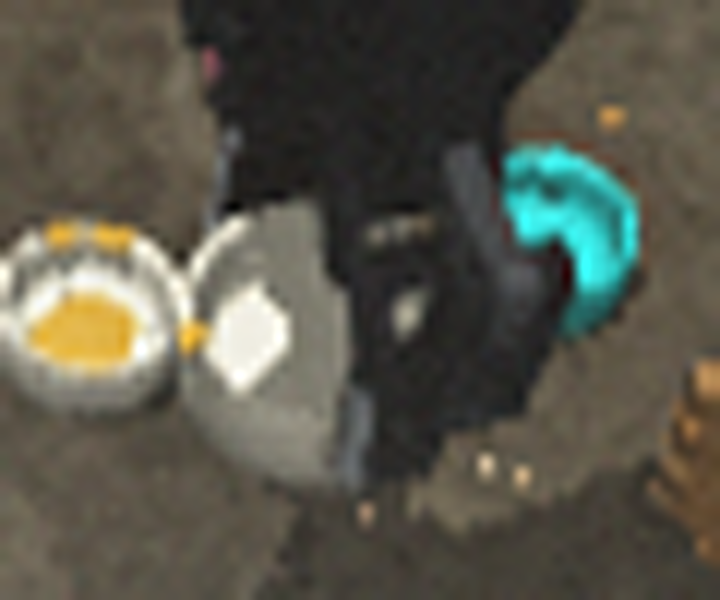

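The dish looks level in the grip (rim at crop (185–350,330)) and the gripper is clear of the ochre dish. Placing it.

Run:
```python
from m import *
place((.4943,.1314),.0108,.078,B)
pick((.6943,.0162),.003,.066,D)
c=bot.read_camera("scene");cv2.imwrite("pics/och.png",cv2.resize(c["img"][60:260,200:460],(780,600)))
for n in("scene","top"):
    c=bot.read_camera(n);C=cloud(c)
    for o,xy,z in(("jar",(.568,.1226),.03),("mix",(.4943,.1314),.02)):
        k=(np.hypot(C[...,0]-xy[0],C[...,1]-xy[1])<.042)&(C[...,2]>z)&(C[...,2]<.085);print(n,o,enc(C[k][:,:2]),C[k][:,2].max().round(3))
```

```text
over t16.2 [0.495  0.1304 0.13  ] w0.0613 gf43.6 F [ 0.6  0.4 -0.8]
set t17.9 [0.4939 0.1313 0.011 ] w0.0608 gf44.4 F [-2.7 -1.6  7.6]
open t18.6 [0.4943 0.1314 0.0108] w0.0781 gf0.0 F [0.  0.3 0.4]
down t22.5 [0.6943 0.0163 0.0028] w0.0658 gf0.0 F [-0.4  0.6 -1.1]
grip t23.0 [0.6949 0.0163 0.0038] w0.0447 gf41.4 F [-0.9  0.1  5.1]
lift t23.8 [0.6932 0.016  0.1185] w0.0453 gf40.9 F [-1.3 -0.5 -0.7]
scene jar [557.9 122.9  32.1] 0.08
scene mix [494.6 129.8  33.5] 0.036
top jar [567.5 121.2  22.6] 0.082
top mix [494.1 129.4  33.2] 0.035
```

View pics/och.png

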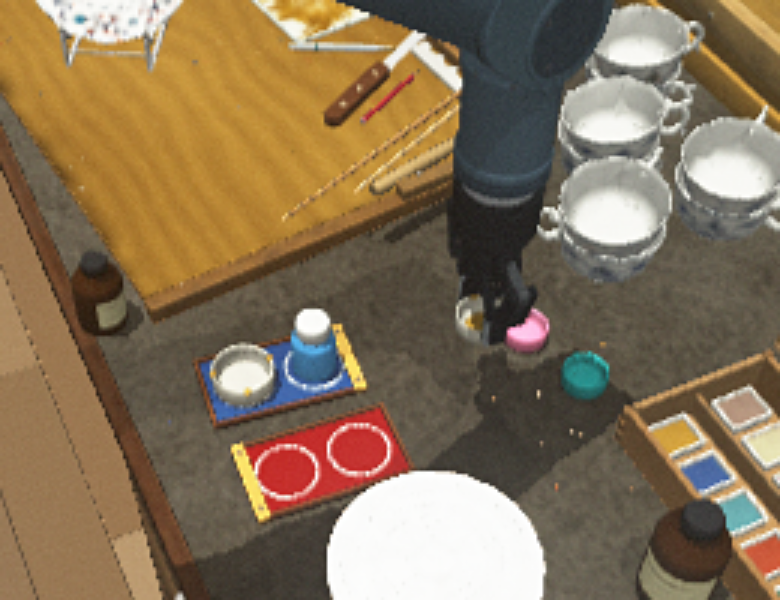

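The mixing dish sits in its ring (crop (244,375)) and the ochre dish is held (crop (485,315)). Both placements measured about 1.7 mm short in y, so I'll add that for the next two.

Run:
```python
from m import *
place((.4911,.0147),.0095,.064,D,lift=.2)
bot.goto([.47,-.15,.24],R(D))
pick((.400,-.2945),.012,.066,D,zt=.22)
bot.move_straight([.400,-.2945,.25],R(D),v=.2);st("high")
c=bot.read_camera("scene");cv2.imwrite("pics/bot.png",cv2.resize(c["img"][100:400,180:580],(800,600)))
for n in("scene","top"):
    c=bot.read_camera(n);C=cloud(c)
    k=(np.hypot(C[...,0]-.4911,C[...,1]-.0132)<.04)&(C[...,2]>.015)&(C[...,2]<.05);print(n,"ochre",enc(C[k][:,:2]),C[k][:,2].max().round(3))
```

```text
over t25.1 [0.4923 0.0148 0.1301] w0.0452 gf40.9 F [-0.1  0.6 -1.1]
set t26.7 [0.4907 0.0147 0.0097] w0.0456 gf41.7 F [-2.8 -0.5  9. ]
open t27.4 [0.4911 0.0147 0.0094] w0.0639 gf0.0 F [-0.7 -0.3  0. ]
down t32.2 [ 0.3999 -0.2945  0.0118] w0.0659 gf0.0 F [-0.4 -0.5 -0.9]
grip t32.7 [ 0.4003 -0.2947  0.0124] w0.0384 gf40.1 F [-1.   1.4  6.1]
lift t33.4 [ 0.3993 -0.2941  0.1192] w0.0384 gf40.2 F [-0.7  0.4 -0.8]
high t34.2 [ 0.3991 -0.2939  0.2483] w0.0382 gf40.2 F [ 0.5 -0.3 -1.3]Traceback (most recent call last):
  File "<stdin>", line 9, in <module>
    return umr_maximum(a, axis, None, out, keepdims, initial, where)
ValueError: zero-size array to reduction operation maximum which has no identity
```

View pics/bot.png

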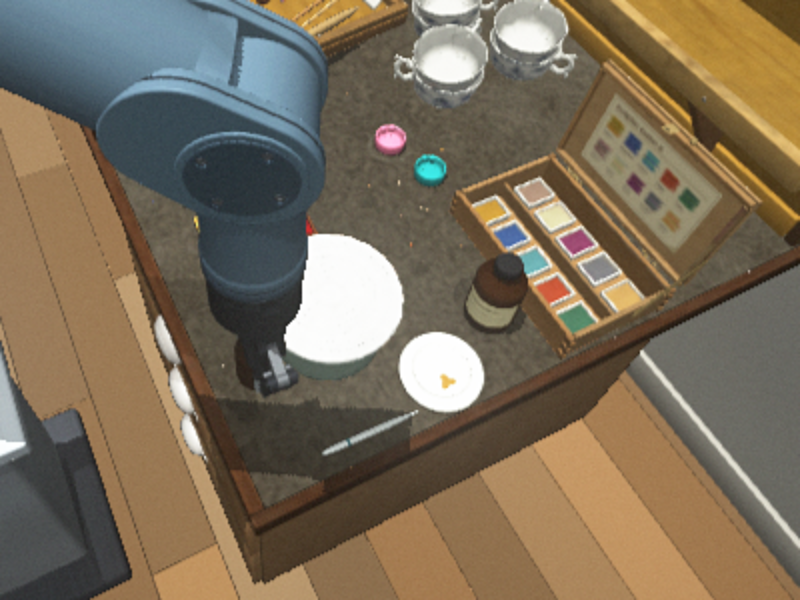

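The bottle is lifted at crop (265,370), clear of the bowl and gone from the corner. Placing it, then checking all four.

Run:
```python
from m import *
bot.move_straight([.5649,.009,.25],R(D),v=.2)
place((.5649,.009),.0183,.066,D,zt=.15,lift=.2)
bot.goto([.45,-.30,.30],R(D))
cs={n:bot.read_camera(n) for n in("scene","top")}
for n,c in cs.items():
    C=cloud(c)
    for o,xy,z,r in(("jar",(.5678,.1226),.037,.037),("mix",(.4943,.1314),.02,.037),("ochre",(.4911,.0132),.015,.034),("bottle",(.5649,.0075),.037,.037)):
        k=(np.hypot(C[...,0]-xy[0],C[...,1]-xy[1])<r)&(C[...,2]>z)&(C[...,2]<.09)
        if k.any():print(n,o,enc(C[k][:,:2]),C[k][:,2].max().round(3))
st("end")
a=cs["scene"]["img"][120:240,240:400]; b=cs["top"]["img"][140:260,220:380]
cv2.imwrite("pics/end.png",np.vstack([cv2.resize(x,(400,300),interpolation=cv2.INTER_CUBIC) for x in(a,b)]))
```

```text
over t36.8 [0.5656 0.0089 0.1509] w0.0383 gf40.2 F [ 0.6 -0.7 -0. ]
set t38.5 [0.5645 0.009  0.0185] w0.0384 gf40.9 F [-2.8 -0.5  5.4]
open t39.3 [0.5649 0.009  0.0183] w0.0660 gf0.0 F [-0.3  0.2  0.5]
scene jar [567.6 118.2  21.8] 0.079
scene mix [493.6 130.7  33.8] 0.035
scene ochre [492.3  12.7  25. ] 0.031
scene bottle [545.    8.2   4.6] 0.056
top jar [567.6 121.1  22.5] 0.081
top mix [494.3 129.5  33.4] 0.035
top ochre [489.7  14.2  24.3] 0.029
top bottle [563.4   7.9  19.8] 0.085
end t42.1 [ 0.4508 -0.2983  0.2995] w0.0662 gf0.0 F [-0.9 -0.2 -1. ]
```

View pics/end.png

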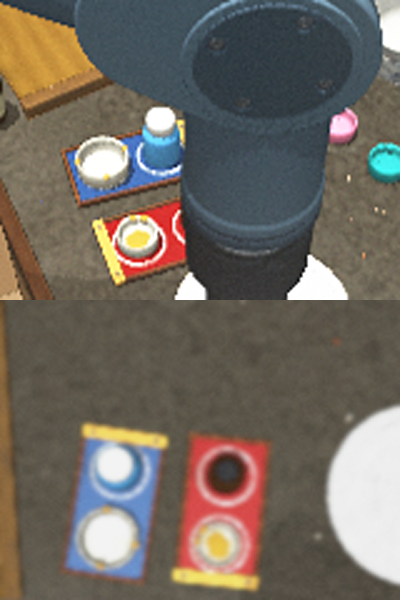

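The end picture (top view in its lower half) shows all four upright and centred: jar (117,468), mixing dish (108,537), bottle (226,474) and ochre dish (217,545). They measure within about 2 mm of the ring centres, and the arm is clear.

```bash
python3 -c "
from station import bot
print(bot.close_job())"
```

```text
the job is handed in; nothing more can be done
None
```

Both kits are made up and handed in at about 42 s on the robot clock: all four items stand upright, about 2 mm from their ring centres at most, and I left the labelled bottles alone.

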